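Bring a sample tube into the bench camera's view with the inspection mirror

TASK

Take the sample tube out of the rack, stand it upright, fully home, in the hole of the metal tube well, and let go of it. Then turn the spring-return mirror on the camera stand (it has a bar knob on top) until the bench camera, looking into the mirror, sees the tube near the middle of its view, and finish while still holding the mirror still at that angle, because it swings back when let go. Leave the other things on the bench where they are.

Things in the scene. Friction and masses are not known exactly. Their poses are not given: they have to be found in the camera images.
- tube: the sample tube: 102 mm tall, glass body 12 mm across with a round foot, cap 16 mm across from 76 to 102 mm above the foot; grasp it by the cap. It is the only tube in the rack and stands nearly upright with its foot 6 mm above the bench. Origin at the foot, z along the tube to the cap. About 20 g
- rack: tube rack, fixed to the bench, 66 x 214 x 62 mm, its long side along its own y, origin under its centre; the tube stands in the hole at x = +16 mm, y = -86 mm of its frame, held loosely by a 6 mm thick top plate whose upper face is 62 mm above the bench
- well: tube well: a fixed plain metal block 56 x 56 x 46 mm with one round vertical hole, 16 mm across and 38 mm deep (floor 8 mm above the bench), with a 3 mm chamfer at the mouth. Origin under its centre on the bench, which is the hole's axis; z up. A tube fully home has its foot 8 mm above the bench
- stand: camera stand, fixed to the bench: a low grey base with the mirror's upright axis at one end and a grey box-shaped bench camera at the other. Origin on the bench on the mirror's axis. The camera stands along the stand's own +y (lens front 98 mm from the mirror's axis, camera's back at 180 mm, camera top 85 mm above the bench), and its lens, 65 mm above the bench, looks level along the stand's -y straight at the mirror's axis. The tube well stands on the stand's -x side
- lens (a point): front centre of the camera's lens, 65 mm above the bench, facing the mirror's axis (98 mm away)
- mirror (a joint): angle of the mirror about its upright axis, rad: 0 parked, up to 1.5, growing anticlockwise seen from above. At 0 the mirror's silvered face looks along the direction 80 degrees anticlockwise from the stand's +x axis (nearly at the camera); at value q it looks along 80 degrees + q. The reflecting face, 58 mm tall and 48 mm wide, is vertical, contains the axis, and is centred 65 mm above the bench. A spring drives it back to 0 (about 0.006 N m at 0, 0.05 N m at 1.2 rad)
- knob (a point): centre of the mirror's knob, on the mirror's axis, 122 mm above the bench: an upright flat bar 12 mm thick, 42 mm long and 32 mm tall (106 to 138 mm above the bench), to be gripped across its thickness from above. This frame turns with the mirror: x is the direction the silvered face looks (across the bar's thickness), y along the bar, z up. Below the knob, from 98 mm down, comes the 56 mm wide mirror frame
- sight_line (a point): the camera's line of sight after it has been reflected by the mirror: starts on the mirror's axis 65 mm above the bench and runs along this frame's x, level; it turns twice as far as the mirror (direction in the stand's frame: 70 degrees + 2 x mirror, anticlockwise from the stand's +x). z up
- amber: brown bottle, 48 mm across, 98 mm tall, a bystander; origin under its centre
- labels: roll of paper labels lying flat, 68 mm across, 38 mm tall, a bystander; origin under its centre
- timer: small flat bench timer, 66 x 66 x 18 mm, a bystander; origin under its centre
- mouse: black computer mouse, 106 x 59 x 36 mm, a bystander; origin under its centre
- beaker: small glass beaker, 56 mm across, 69 mm tall, a bystander; origin under its centre
- vial: small vial, 26 mm across, 46 mm tall, a bystander; origin under its centre
- control: small brown bottle, 34 mm across, 62 mm tall, a bystander; origin under its centre
- pen: black ball pen lying on the bench, 145 mm long, a bystander; origin under its middle
There are look-alikes about, which are no part of the job. Leave any black or blue look-alike of the well alone.

How it is judged:
By the outcome, as a careful person would: the job done as asked, in the order asked, and still so for the second after the job is handed in, while the arm keeps its last pose, push and grip.
It also fails if it takes over 58 s, if anything falls off the work surface, if the arm or the gripper's body presses on something with over 40 N, if the wrist force passes 120 N, or if a joint passes its speed limit or range.

ROBOT

A 7-joint arm with a two-finger parallel gripper is mounted at the origin on a cart in front of the work surface, level with it; the furniture and walls round the work are solid. World frame = base frame: x ahead of the robot, y to its left, z up, the work surface at z = 0. Lengths are in mm, angles in rad, forces in N, time in s.
With the tool pointing down it reaches from about 400 to 750 mm from the base axis. Payload 19.5 kg.
Tool frame: the origin (TCP) lies at the very end of the fingers, on their centre line; the grasp point (between the pads) lies 19 mm behind it (env.grip_depth is the distance from the TCP to the grasp point, in mm); z points along the fingers, y is the direction in which the jaws open and shut (so a half turn about z gives the same grasp; the last joint's range is limited). The gripper opens to 85 mm and grips with 20 to 120 N. Pads are 22 mm wide; open, the fingers measure 114 mm over their backs; the gripper's body (76 mm by 85 mm) begins 54 mm behind the grasp point. The pads swing forward as they close: fully open they stand 13 mm farther back than shut.
Start: joints at [1.09, 0.707, -0.028, 1.485, 0.022, 0.951, -0.075], TCP at [244.28, -520.502, 231.268] pointing down, gripper open.
Joint ranges: [-2.71, 2.71], [-0.32, 2.16], [-1.57, 1.52], [0, 2.45], [-1.46, 4.6], [0, 2.02], [-2.83, 2.83]. Speed limits (rad/s): [1.89, 1.89, 2.57, 2.57, 3.01, 3.01, 3.01].

INTERFACE

Orientations are given as a 3x3 rotation matrix whose columns are the frame's x, y, z axes.
In Python, from workcell import env, eyes, models gives the robot as it stands.
- The arm moves only by the tool step_arm, never from a script. Its argument "deltas" is a list that holds one entry, the list of rows, each a list of 5 numbers: the shift along the tool's x, y, z in cm, then the turn about the tool's z in rad, then the closure, from 0 (fully open) to 1 (shut). A call has exactly 10 rows; each row shifts and turns the commanded pose from where the row before left it, along the tool's axes as they then stand; what a row does not reach is not made up. A row lasts 1/8 s, in which the tool goes at most 62.5 mm and 10.7 degrees, less where a joint would pass 70% of its speed; a pose out of reach is approached as far as the arm can. A call is refused whole if a number of a shift passes 6.25 or a number of a turn 0.188, either way. A call with a gripper value outside its range is refused whole. The fingers move at their own pace and stop on an object; "newtons" is the grip in N (left out, the last holds). Time passes only in rows, so rows that do not move let the fingers close, or fill a call up. It gives the time, the measured TCP pose, the force and the opening at its end, in the units of the state.
- env.observe(): the state, without advancing time (a new reading comes with each control period).
- eyes.read_camera(name): name is "scene" or "top" or "wrist"; returns the picture (384x512x3 uint8, blue, green, red); there is no depth.
- eyes.camera_model(name): a dict with "fx", "fy", "cx", "cy" (pixels), "k1" (the pictures are not rectified: a ray, as slopes to the right and down, at radius r is drawn at 1 + k1 r^2 times it, then the intrinsics apply), "position" and "orientation" of the camera in the world. Camera axes: x right, y down, z forward; pixel columns grow to the right and rows downward; lengths in mm; the calibration is good to about 2 mm. A picture is of the moment at which its call begins: read the wrist's pose just before it. camera_model takes no time and is no camera call; for the wrist camera it gives the pose at the moment of the call.
- env.finish_job(): hands the job in, once; it reports no verdict.
Trained networks look in the newest picture that a camera, given by its name, has taken for a name from the list of things; names that differ only in an ending like _2 or _b are one class to them, and where a whole thing is asked for, a point or a joint stands for the part that bears it (a point fixed in the world has none). Each returns a list of dicts, best first, with "score" (0 to 1); they miss things now and then, are a little off and sometimes report something else, mostly with a low value. They report only what shows in the picture. A call takes as long as a camera call. They do not tell look-alikes from the thing itself.
- models.look_for(label, camera): "box" ([left, top, right, bottom] in pixels, round what is visible of it).
- models.outline_of(label, camera): "pixels" (384x512 bool, what is visible of it) and "box" ([left, top, right, bottom] in pixels, round what is visible of it).
The state is a dict: "clock": time; "joint_positions": joint angles; "qvel": joint speeds; "joint_efforts": joint torques, N m; "position": TCP position; "tool_rot": TCP orientation; "ft_force": force on the tool from outside, world axes, zero at the start; "wrist_torque": the same for the moment, N m; "finger_gap": finger opening in mm.
Only numpy, scipy, OpenCV 4.12 (cv2) and the standard library are available. Lean on these libraries where they do the work, as an engineer would, in place of code of your own. Each camera call takes 0.05 s, during which the arm holds its last target.

## Working session

There is one attempt and no reset: what is moved stays moved. The work goes in short steps, Python scripts to look and compute and a tool call to move; the robot and the scene stay as the last step left them, time stands still between calls to the robot, and variables do not carry over. Pictures are saved under pics/ and viewed, and the job is handed in when it is done.

Besides the shell and the picture viewer there is one more tool, called after ">>>" as name(argument=value, ...), one argument or row to a line, values as JSON. step_arm: Moves the arm, as the interface text tells. Its arguments: {"type":"object","properties":{"deltas":{"type":"array","items":{"type":"array","items":{"type":"array","items":{"type":"number"}}}},"newtons":{"type":"number"}},"required":["deltas"]}

```bash
ls; mkdir -p pics
python3 - <<'E'
from workcell import env, eyes, models
import cv2
for n in ["scene","top","wrist"]:
    im=eyes.read_camera(n); cv2.imwrite(f"pics/{n}0.png",im)
    m=eyes.camera_model(n); print(n,m)
print(env.observe())
E
```

```text
pics
scene {'fx': 423.7727193534352, 'fy': 423.7727193534352, 'cx': 259.6406184833039, 'cy': 191.46798019751265, 'k1': -0.03268366908308945, 'position': array([-600.86462147,  968.41925844,  809.53622626]), 'orientation': array([[-0.60083673, -0.36865275,  0.70928864],
       [-0.79930699,  0.26577444, -0.53895481],
       [ 0.01017638, -0.89076321, -0.45435377]])}
top {'fx': 356.74190301618694, 'fy': 356.74190301618694, 'cx': 256.154321187088, 'cy': 194.94416326961553, 'k1': 0.037566023754131365, 'position': array([ 356.27575606,  120.11060202, 1504.3244226 ]), 'orientation': array([[-0.01209234, -0.99004909,  0.1402019 ],
       [-0.99962952,  0.00855011, -0.02584011],
       [ 0.02438423, -0.14046242, -0.98978569]])}
wrist {'fx': 335.8090212044082, 'fy': 335.8090212044082, 'cx': 257.0901769600997, 'cy': 193.59457455659114, 'k1': 0.0128255710815389, 'position': array([ 320.83941604, -484.15401313,  373.883599  ]), 'orientation': array([[ 4.23742311e-01, -8.56164720e-01, -2.95676219e-01],
       [-9.05782518e-01, -4.00780701e-01, -1.37596730e-01],
       [-6.95856347e-04,  3.2612390
[... 152 characters left out ...]
, -0.07547837]), 'qvel': array([ 0.00204457, -0.0019935 ,  0.0016251 ,  0.00023128, -0.00035309,
        0.0007145 ,  0.00078877]), 'joint_efforts': array([ 1.03059308e-03, -8.83305860e+01,  1.23483270e+00, -2.36192572e+01,
        1.69027119e-02,  5.34821869e-03,  5.07524885e-05]), 'position': array([ 244.21851499, -520.36819592,  230.96050593]), 'tool_rot': array([[ 9.05242947e-01,  4.24894207e-01, -3.45385843e-04],
       [ 4.24894346e-01, -9.05242705e-01,  6.63433932e-04],
       [-3.07687804e-05, -7.47321380e-04, -9.99999720e-01]]), 'ft_force': array([ 0.21749373, -0.14796856,  0.08283596]), 'wrist_torque': array([ 0.02328977, -0.01643373, -0.04580474]), 'finger_gap': 85.31230430255935}
```

View pics/scene0.png

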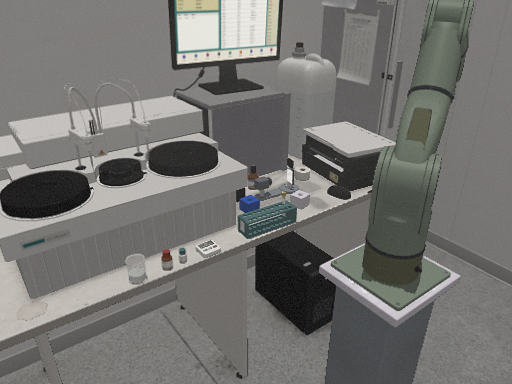

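View pics/top0.png

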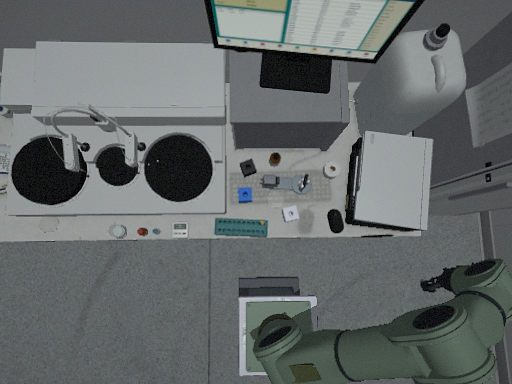

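View pics/wrist0.png

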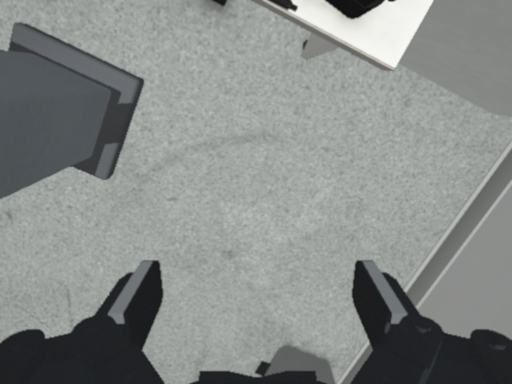

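Run:
```python
import cv2
a=cv2.imread("pics/scene0.png")[150:250,210:360]; cv2.imwrite("pics/scene0c.png",cv2.resize(a,None,fx=5,fy=5,interpolation=cv2.INTER_CUBIC))
a=cv2.imread("pics/top0.png")[140:245,205:355]; cv2.imwrite("pics/top0c.png",cv2.resize(a,None,fx=5,fy=5,interpolation=cv2.INTER_CUBIC))
```

```text
(no output)
```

View pics/scene0c.png

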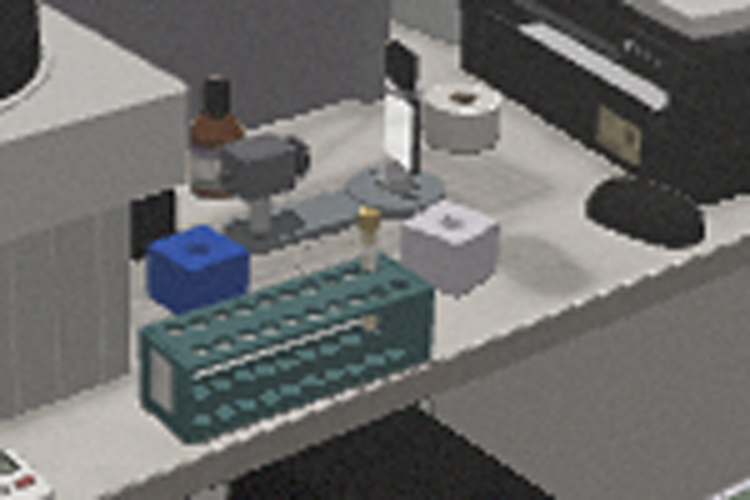

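View pics/top0c.png

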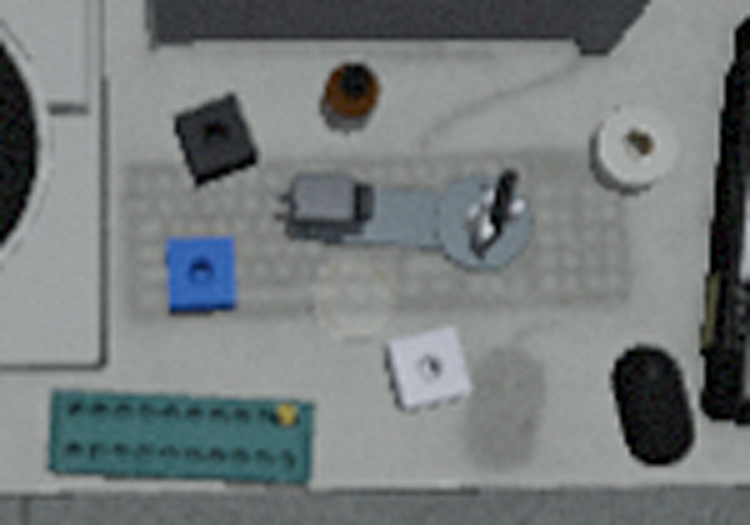

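```bash
cat > h.py <<'E'
import numpy as np, cv2
from workcell import env, eyes, models
def ray(m,u,v):
    x=(u-m['cx'])/m['fx']; y=(v-m['cy'])/m['fy']
    a,b=x,y
    for _ in range(20):
        s=1+m['k1']*(a*a+b*b); a,b=x/s,y/s
    return m['orientation']@np.array([a,b,1.0])
def onz(m,u,v,z):
    d=ray(m,u,v); p=m['position']; return p+d*(z-p[2])/d[2]
def proj(m,P):
    c=m['orientation'].T@(np.asarray(P,float)-m['position']); a,b=c[0]/c[2],c[1]/c[2]
    s=1+m['k1']*(a*a+b*b); return np.array([m['cx']+m['fx']*a*s,m['cy']+m['fy']*b*s])
def crop(im,b,f,name):
    a=im[b[1]:b[3],b[0]:b[2]]; cv2.imwrite("pics/"+name,cv2.resize(a,None,fx=f,fy=f,interpolation=cv2.INTER_CUBIC))
E
python3 - <<'E'
from h import *
m=eyes.camera_model("top")
P=lambda x,y:(205+x/5,140+y/5)
for n,x,y,z in [("tube cap",287,412,102),("well hole",430,367,46),("well c1",385,343,46),("c2",455,328,46),("c3",472,385,46),("c4",405,408,46),("blue",201,268,46),("mirror base axis",486,222,10),("knob end top",512,178,138),("knob end2",478,250,98),("cam top c",328,196,85),("rack c1",53,392,62),("rack c2",312,403,62),("rack c3",310,483,62),("rack c4",50,470,62),("mouse",652,405,30),("amber cap",355,78,98),("labels",635,145,38),("table edge",400,488,0),("table edge",0,490,0),("white box edge",103,200,150)]:
    print(n,onz(m,*P(x,y),z).round(0))
for l in ["tube","rack","well","stand","mirror","knob","lens"]:
    for c in ["top"]:
        r=models.look_for(l,c); print(l,c,[(np.round(d["box"]),round(d["score"],2)) for d in r[:3]])
E
```

```text
tube cap [446.  60. 102.]
well hole [485. -60.  46.]
well c1 [505. -24.  46.]
c2 [517. -82.  46.]
c3 [470. -94.  46.]
c4 [452. -39.  46.]
blue [569. 127.  46.]
mirror base axis [ 612. -116.   10.]
knob end top [ 624. -117.  138.]
knob end2 [574. -95.  98.]
cam top c [621.  24.  85.]
rack c1 [466. 247.  62.]
rack c2 [455.  38.  62.]
rack c3 [391.  41.  62.]
rack c4 [404. 249.  62.]
mouse [ 453. -246.   30.]
amber cap [716.   1.  98.]
labels [ 672. -239.   38.]
table edge [388. -38.   0.]
table edge [390. 296.   0.]
white box edge [607. 202. 150.]
tube top []
rack top [(array([220., 215., 267., 235.]), 0.64)]
well top [(array([237., 188., 252., 202.]), 0.65), (array([242., 161., 257., 177.]), 0.63), (array([283., 204., 300., 221.]), 0.51)]
stand top [(array([264., 174., 310., 198.]), 0.73), (array([153., 230., 157., 232.]), 0.68)]
mirror top [(array([301., 179., 307., 192.]), 0.4)]
knob top [(array([298., 173., 307., 188.]), 0.49)]
lens top [(array([262., 173., 312., 193.]), 0.57)]
```

>>> step_arm(
  deltas=[
    [[0,0,-2.5,0.146,0],[0,0,-2.5,0.146,0],[0,0,-2.5,0.146,0],[3,-5,0,0,0],[3,-5,0,0,0],[3,-5,0,0,0],[3,-5,0,0,0],[3,-5,0,0,0],[3,-5,0,0,0],[3,-5,0,0,0]],
  ],
)

```text
clock: 1.75
position: [454.8, -168.6, 306.5]
tool_rot: [[1.0, 0.001, 0.0], [0.001, -1.0, -0.0], [0.0, 0.0, -1.0]]
ft_force: [1.4, -1.0, 0.1]
finger_gap: 85.2
```

>>> step_arm(
  deltas=[
    [[1.5,-3,0,0,0],[1.5,-3,0,0,0],[1.5,-3,0,0,0],[1.5,-3,0,0,0],[1,-2,0,0,0],[0.5,0,0,0,0],[0,0,0,0,0],[0,0,0,0,0],[0,0,0,0,0],[0,0,0,0,0]],
  ],
)

```text
clock: 3.0
position: [528.8, -30.6, 306.4]
tool_rot: [[1.0, 0.0, 0.0], [0.0, -1.0, 0.0], [0.0, -0.0, -1.0]]
ft_force: [-0.4, -0.2, -0.6]
finger_gap: 85.3
```

Run:
```python
from h import *
import pickle
m=eyes.camera_model("wrist"); im=eyes.read_camera("wrist"); cv2.imwrite("pics/w1.png",im); pickle.dump(m,open("w1.pkl","wb"))
crop(im,(0,0,512,384),1.5,"w1b.png")
print(m['position'],m['orientation'],env.observe()['position'])
for l in ["tube","rack","well","stand","mirror","knob","lens"]:
    r=models.look_for(l,"wrist"); print(l,[(np.round(d["box"]),round(d["score"],2)) for d in r[:3]])
```

```text
[613.38094769 -30.09094099 449.3186971 ] [[-8.09024402e-04 -9.45328982e-01 -3.26117250e-01]
 [-9.99999558e-01  6.08359802e-04  7.17299963e-04]
 [-4.79687819e-04  3.26117686e-01 -9.45329056e-01]] [528.83153852 -30.45778928 306.37425106]
tube [(array([171., 203., 195., 239.]), 0.96)]
rack [(array([ 30., 186., 208., 258.]), 0.66), (array([163.,  38., 359., 115.]), 0.58)]
well [(array([252., 152., 308., 210.]), 0.93), (array([ 94.,  93., 156., 140.]), 0.81), (array([ 91.,   0., 165.,  48.]), 0.72)]
stand [(array([168.,  42., 361., 117.]), 0.76), (array([252., 152., 307., 208.]), 0.59)]
mirror [(array([314.,  48., 361., 107.]), 0.92), (array([165.,  41., 362., 115.]), 0.43)]
knob [(array([314.,  50., 359., 106.]), 0.78), (array([ 31., 185., 210., 254.]), 0.16)]
lens [(array([164.,  42., 362., 113.]), 0.8)]
```

View pics/w1b.png

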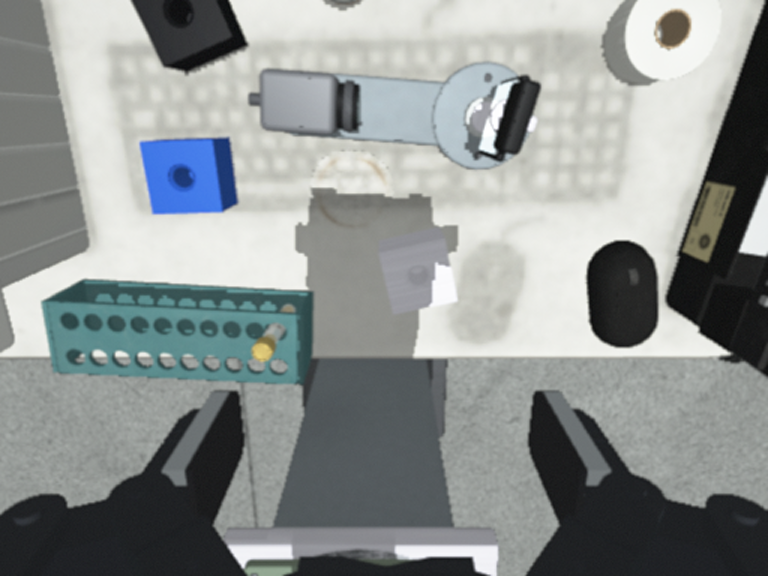

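Run:
```python
from h import *
im=cv2.imread("pics/w1.png")
crop(im,(155,190,215,260),8,"t.png"); crop(im,(240,140,320,220),7,"wl.png"); crop(im,(160,35,370,125),3.8,"st.png")
```

```text
(no output)
```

View pics/t.png

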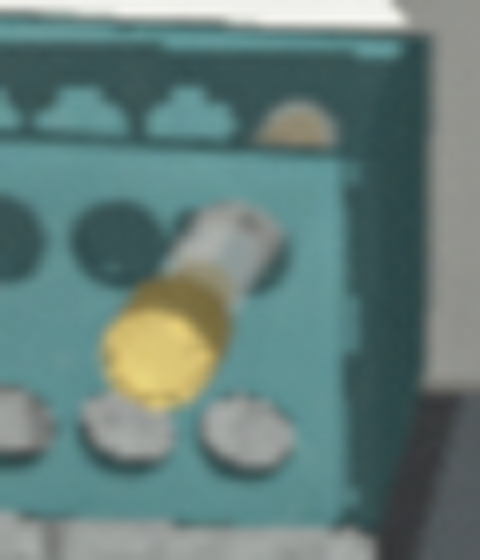

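View pics/wl.png

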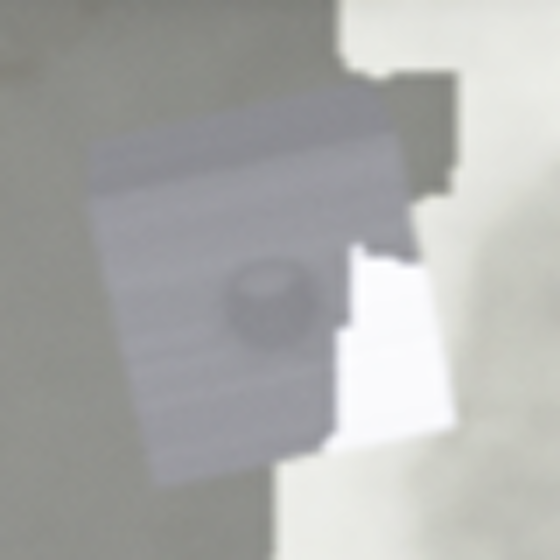

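View pics/st.png

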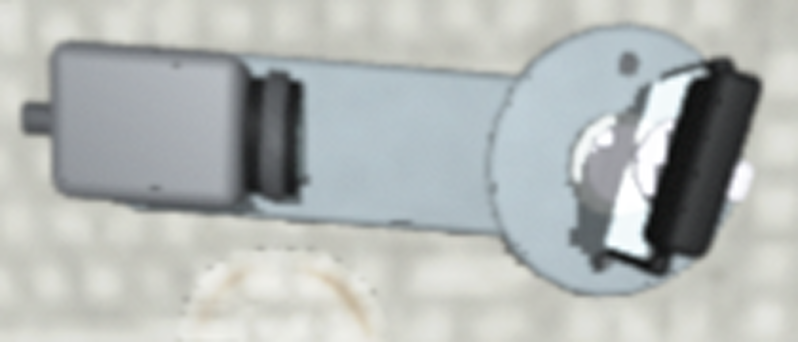

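Run:
```python
from h import *
import pickle
m=pickle.load(open("w1.pkl","rb"))
def f(n,x,y,s,ox,oy,z): print(n,onz(m,ox+x/s,oy+y/s,z).round(1))
f("captop",160,355,8,155,190,108)
for n,x,y in [("far L",86,196),("far R",388,135),("near R",456,426),("near L",157,488),("hole",270,303)]: f("well "+n,x,y,7,240,140,46)
st=lambda n,x,y,z:f(n,x,y,3.8,160,35,z)
for z in (6,12): st("disc c",612,160,z); 
st("knob top a",740,70,138); st("knob top b",695,252,138); st("knob top c",715,160,138)
st("cam c1",55,45,85);st("cam c2",240,58,85);st("cam c3",240,205,85);st("cam c4",60,192,85)
for z in (0,6): st("strip far",245,55,z);st("strip far2",510,75,z);st("strip near",350,218,z);st("strip near2",490,233,z)
for n,x,y in [("rk",57,301),("rk",313,300),("rk",313,383),("rk",55,375)]: print(n,onz(m,x/1.5,y/1.5,62).round(1))
```

```text
captop [447.3  62.2 108. ]
well far L [507.8 -23.9  46. ]
well far R [518.7 -76.9  46. ]
well near R [464.4 -91.3  46. ]
well near L [452.2 -36.7  46. ]
well hole [487.9 -56.8  46. ]
disc c [ 613.8 -109.5    6. ]
disc c [ 613.8 -108.4   12. ]
knob top a [ 632.7 -113.4  138. ]
knob top b [ 593.2 -106.7  138. ]
knob top c [ 613.6 -109.5  138. ]
cam c1 [642.2  52.2  85. ]
cam c2 [639.1   3.9  85. ]
cam c3 [602.3   5.2  85. ]
cam c4 [605.6  53.9  85. ]
strip far [646.   10.2   0. ]
strip far2 [639.9 -75.8   0. ]
strip near [595.5 -23.5   0. ]
strip near2 [590.6 -70.8   0. ]
strip far [645.5   9.7   6. ]
strip far2 [639.6 -75.2   6. ]
strip near [595.8 -23.6   6. ]
strip near2 [590.9 -70.3   6. ]
rk [470.8 238.1  62. ]
rk [471.5  29.7  62. ]
rk [394.8  33.3  62. ]
rk [403.1 254.1  62. ]
```

>>> step_arm(
  deltas=[
    [[-2.04,-2.32,2.5,0,0],[-2.04,-2.32,2.5,0,0],[-2.04,-2.32,2.5,0,0],[-2.04,-2.32,2.5,0,0],[0,0,2.5,0,0],[0,0,2.5,0,0],[0,0,0,0,0],[0,0,0,0,0],[0,0,0,0,0],[0,0,0,0,0]],
  ],
)

```text
clock: 4.65
position: [447.4, 62.5, 156.8]
tool_rot: [[1.0, 0.001, 0.001], [0.001, -1.0, 0.0], [0.001, -0.0, -1.0]]
ft_force: [-0.2, 0.2, -0.1]
finger_gap: 85.3
```

Run:
```python
from h import *
import pickle
m=eyes.camera_model("wrist"); im=eyes.read_camera("wrist"); cv2.imwrite("pics/w2.png",im); pickle.dump(m,open("w2.pkl","wb"))
crop(im,(0,0,512,384),1.5,"w2b.png")
print(env.observe()['position'])
print(proj(m,[447.3,62.2,108])*1.5, proj(m,[487,-57,46])*1.5)
```

```text
[447.35115142  62.49175158 156.7032077 ]
[387.83743176 332.77309023] [624.12526172 210.67031318]
```

View pics/w2b.png

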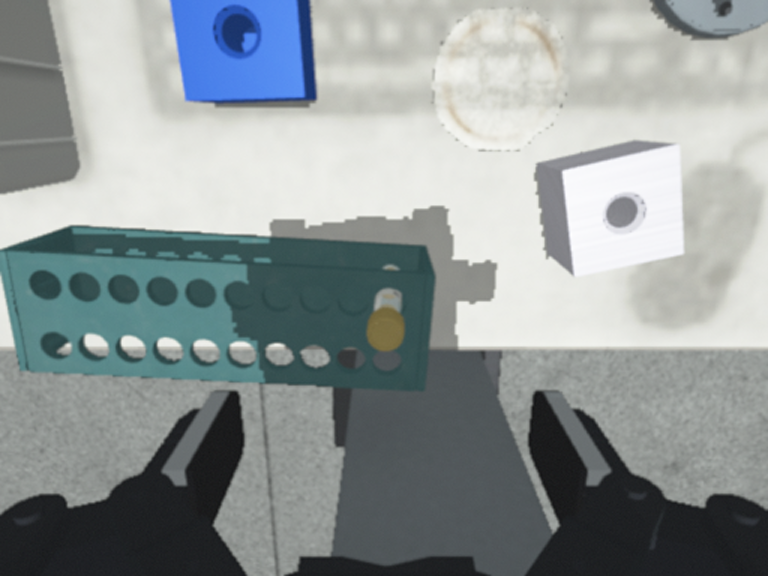

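>>> step_arm(
  deltas=[
    [[0,0,2,0,0],[0,0,2,0,0],[0,0,2,0,0],[0,0,2,0,0],[0,0,0,0,0],[0,0,0,0,1],[0,0,0,0,1],[0,0,0,0,1],[0,0,0,0,1],[0,0,0,0,1]],
  ],
  newtons=30,
)

```text
clock: 5.95
position: [447.3, 62.3, 76.4]
tool_rot: [[1.0, 0.001, 0.0], [0.001, -1.0, -0.0], [0.0, 0.0, -1.0]]
ft_force: [0.8, -1.2, 2.9]
finger_gap: 15.4
```

Run:
```python
from h import *
import pickle
m=pickle.load(open("w2.pkl","rb"))
c=[onz(m,x/1.5,y/1.5,46) for x,y in [(563,170),(681,145),(684,254),(576,275)]]
print(np.round(c,1),np.mean(c,0), onz(m,625.5/1.5,211/1.5,46))
im=cv2.imread("pics/w2.png");crop(im,(350,85,470,190),6,"wl2.png")
print(proj(m,[487,-57,46]))
```

```text
[[507.1 -24.   46. ]
 [518.7 -79.3  46. ]
 [464.4 -91.3  46. ]
 [453.1 -37.   46. ]] [485.82524704 -57.90454609  46.        ] [486.83192655 -57.71448747  46.        ]
[416.08350781 140.44687545]
```

View pics/wl2.png

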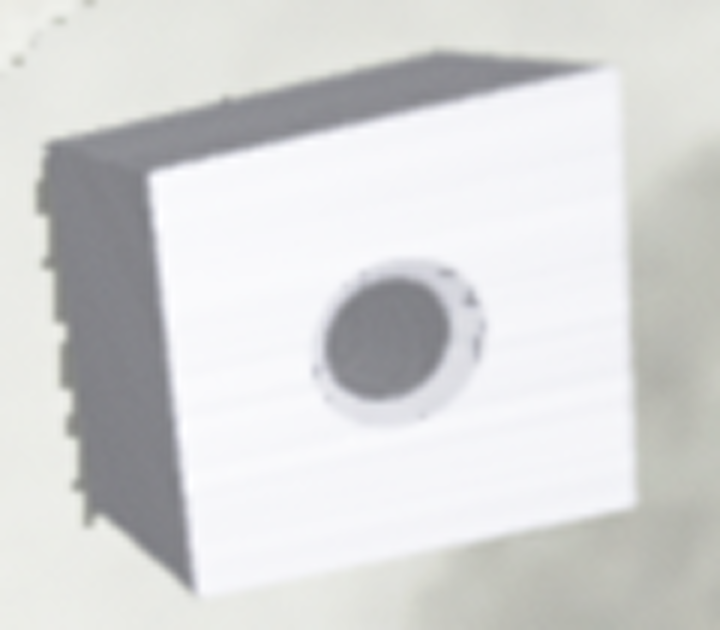

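>>> step_arm(
  deltas=[
    [[0,0,-2,0,1],[0,0,-2,0,1],[0,0,-2,0,1],[0,0,-2,0,1],[0.78,2.4,0,0,1],[0.77,2.4,0,0,1],[0.78,2.4,0,0,1],[0.77,2.4,0,0,1],[0.77,2.4,0,0,1],[0,0,0,0,1]],
  ],
)

```text
clock: 7.2
position: [486.1, -59.1, 156.2]
tool_rot: [[1.0, -0.002, -0.0], [-0.002, -1.0, -0.0], [-0.0, 0.0, -1.0]]
ft_force: [0.3, -0.2, -1.2]
finger_gap: 14.5
```

>>> step_arm(
  deltas=[
    [[0,0,0.5,0,1],[0,0,0.5,0,1],[0,0,0.5,0,1],[0,0,0.5,0,1],[0,0,0,0,1],[0,0,0,0,1],[0,0,0,0,1],[0,0,0,0,1],[0,0,0,0,1],[0,0,0,0,1]],
  ],
)

```text
clock: 8.45
position: [486.0, -57.5, 136.3]
tool_rot: [[1.0, 0.001, -0.0], [0.001, -1.0, 0.0], [-0.0, -0.0, -1.0]]
ft_force: [-1.2, 1.1, -0.0]
finger_gap: 15.0
```

Run:
```python
from h import *
import pickle
m=eyes.camera_model("wrist"); im=eyes.read_camera("wrist"); cv2.imwrite("pics/w3.png",im); pickle.dump(m,open("w3.pkl","wb"))
crop(im,(160,90,360,300),3.5,"w3b.png")
p=env.observe()['position'];print(p)
f=p[2]-70.4
P=lambda q:np.round((proj(m,q)-[160,90])*3.5)
print("foot pred",P([p[0],p[1],f]),"captop",P([p[0],p[1],f+102]),"hole",P([486,-57.7,46]))
s=eyes.read_camera("scene"); crop(s,(230,150,350,240),6,"s3.png"); ms=eyes.camera_model("scene")
print("scene foot",(proj(ms,[p[0],p[1],f])-[230,150])*6,(proj(ms,[p[0],p[1],f+102])-[230,150])*6,(proj(ms,[486,-57.7,46])-[230,150])*6)
```

```text
[486.01779142 -57.49698041 136.32984399]
foot pred [343. 416.] captop [345. 749.] hole [344. 381.]
scene foot [421.69948372 232.0313972 ] [430.29108843  88.60306   ] [420.3194053  259.05858676]
```

View pics/w3b.png

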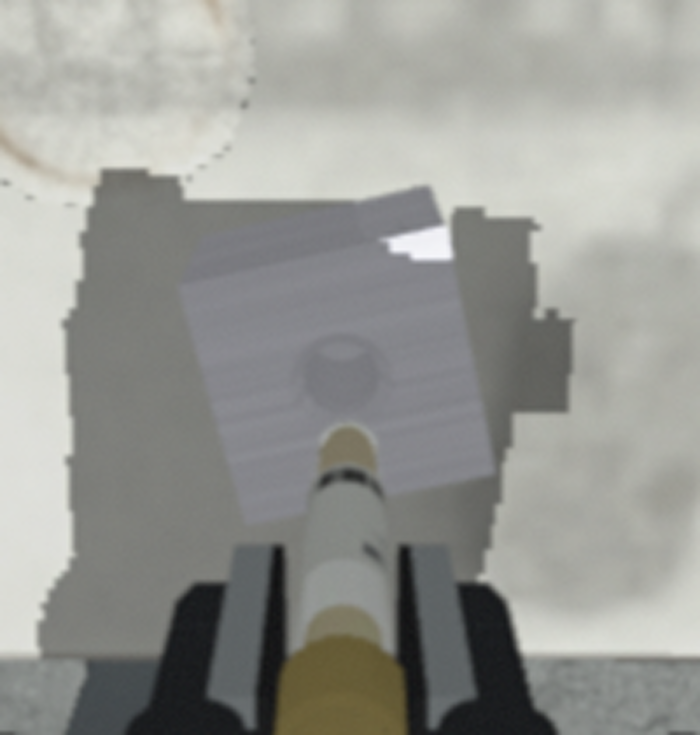

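View pics/s3.png

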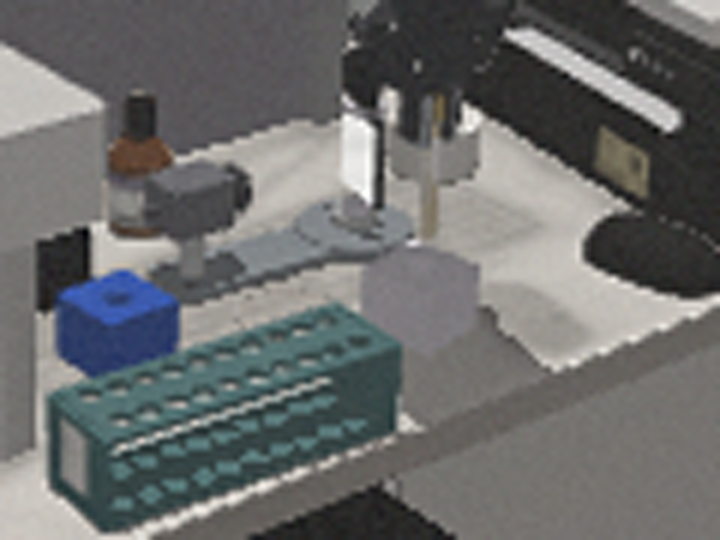

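Run:
```python
from h import *
import pickle
m=pickle.load(open("w3.pkl","rb"))
p=np.array([486.02,-57.5,136.33])
t=np.linspace(0,2*np.pi,60)
def sil(dx,tilt,dz):
    # tube axis through grasp pt (x,y,p.z+19), foot displaced dx at foot
    a=np.array([np.sin(tilt),0,np.cos(tilt)]); g=p+[dx,0,19]; foot=g-a*(89.4+dz)
    e1=np.cross([0,1,0],a); e2=np.array([0,1.,0])
    def ring(s,r): return [proj(m,foot+a*s+r*(np.cos(k)*e1+np.sin(k)*e2)) for k in t]
    out=[]
    S=[q for th in np.linspace(0,1.57,12) for q in ring(6-6*np.cos(th),6*np.sin(th))]
    S=(np.array(S)-[160,90])*3.5; cap=(np.array(ring(76,8))-[160,90])*3.5; top=(np.array(ring(102,8))-[160,90])*3.5
    return S[:,1].min().round(1), cap[:,1].min().round(1), cap[:,0].min().round(),cap[:,0].max().round(), S[:,0].min().round(),S[:,0].max().round()
for dx in (-1,0,1):
  for tl in (0,0.03,0.06): print(dx,tl,sil(dx,tl,0))
print(sil(0,0,-3))
```

```text
-1 0 (np.float64(400.9), np.float64(579.0), np.float64(284.0), np.float64(404.0), np.float64(312.0), np.float64(374.0))
-1 0.03 (np.float64(413.1), np.float64(580.8), np.float64(285.0), np.float64(404.0), np.float64(312.0), np.float64(374.0))
-1 0.06 (np.float64(425.4), np.float64(582.7), np.float64(285.0), np.float64(404.0), np.float64(312.0), np.float64(374.0))
0 0 (np.float64(396.0), np.float64(572.3), np.float64(284.0), np.float64(404.0), np.float64(311.0), np.float64(375.0))
0 0.03 (np.float64(408.3), np.float64(574.1), np.float64(284.0), np.float64(404.0), np.float64(312.0), np.float64(374.0))
0 0.06 (np.float64(420.6), np.float64(576.1), np.float64(284.0), np.float64(404.0), np.float64(312.0), np.float64(374.0))
1 0 (np.float64(391.0), np.float64(565.5), np.float64(284.0), np.float64(404.0), np.float64(311.0), np.float64(375.0))
1 0.03 (np.float64(403.4), np.float64(567.4), np.float64(284.0), np.float64(404.0), np.float64(312.0), np.float64(374.0))
1 0.06 (np.float64(415.7), np.float64(569.3), np.float64(284.0), np.float64(404.0), np.float64(312.0), np.float64(374.0))
(np.float64(401.6), np.float64(583.8), np.float64(283.0), np.float64(405.0), np.float64(311.0), np.float64(375.0))
```

Run:
```python
from h import *
crop(cv2.imread("pics/w3.png"),(200,200,310,330),6,"w3c.png")
```

```text
(no output)
```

View pics/w3c.png

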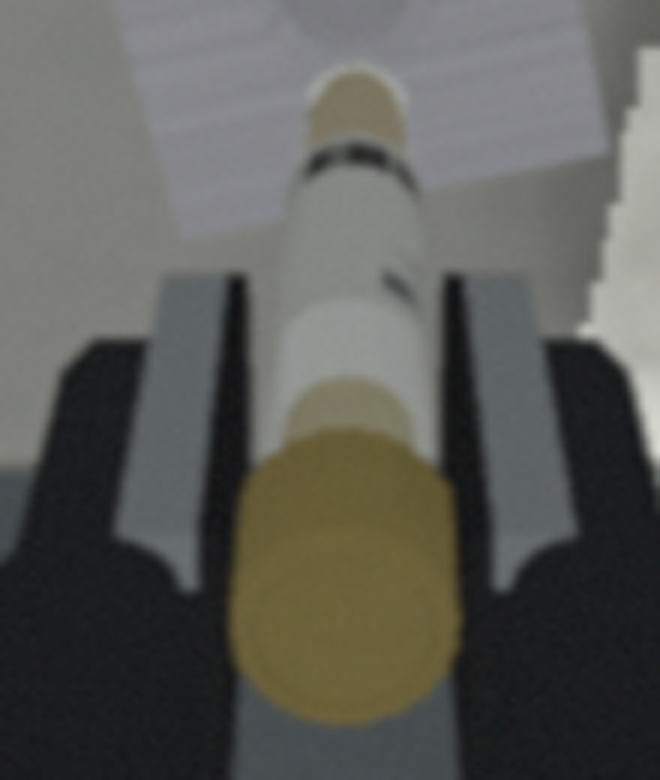

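Run:
```python
from h import *
import pickle
t=np.linspace(0,2*np.pi,90)
im={k:cv2.imread(f"pics/w{k}.png") for k in (1,2,3)}
for k,(foot,box,f) in {1:([447.3,62.2,6],(150,180,220,260),8),2:([447.3,62.2,6],(230,170,290,250),8),3:([486,-57.5,65.9],(200,190,320,340),5)}.items():
    m=pickle.load(open(f"w{k}.pkl","rb"))
    a=cv2.resize(im[k][box[1]:box[3],box[0]:box[2]],None,fx=f,fy=f,interpolation=cv2.INTER_CUBIC)
    for s,r,c in [(6,6,(0,0,255)),(56,6,(255,0,0)),(76,8,(0,255,0)),(89,8,(255,255,0)),(102,8,(255,0,255))]:
        q=np.array([(proj(m,np.array(foot)+[r*np.cos(x),r*np.sin(x),s])-box[:2])*f for x in t]).round().astype(int)
        cv2.polylines(a,[q],True,c,1)
    cv2.imwrite(f"pics/o{k}.png",a)
```

```text
(no output)
```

View pics/o1.png

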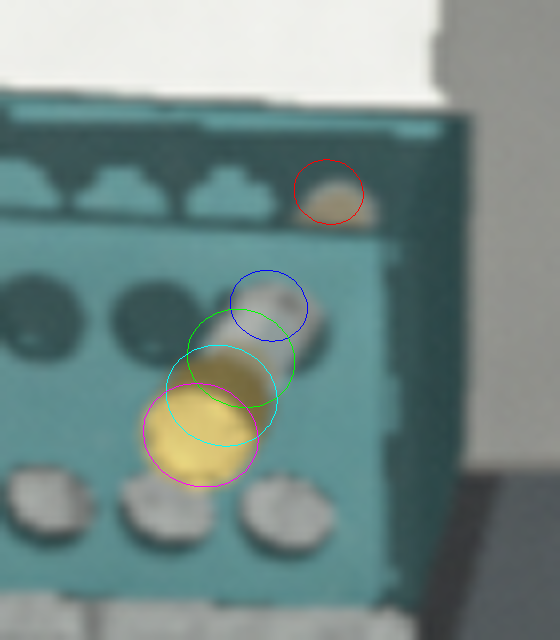

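View pics/o2.png

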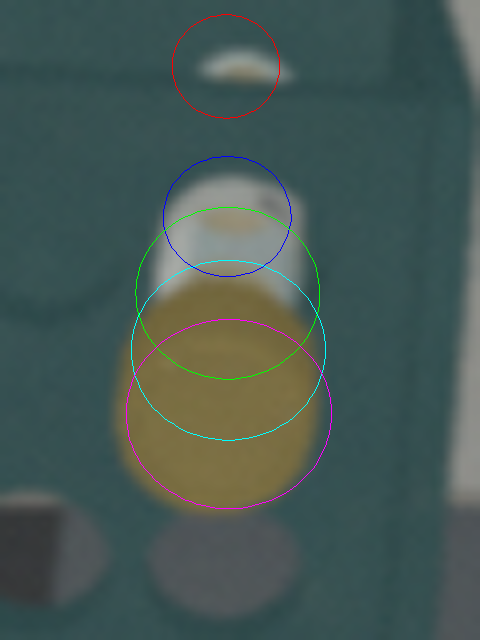

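View pics/o3.png

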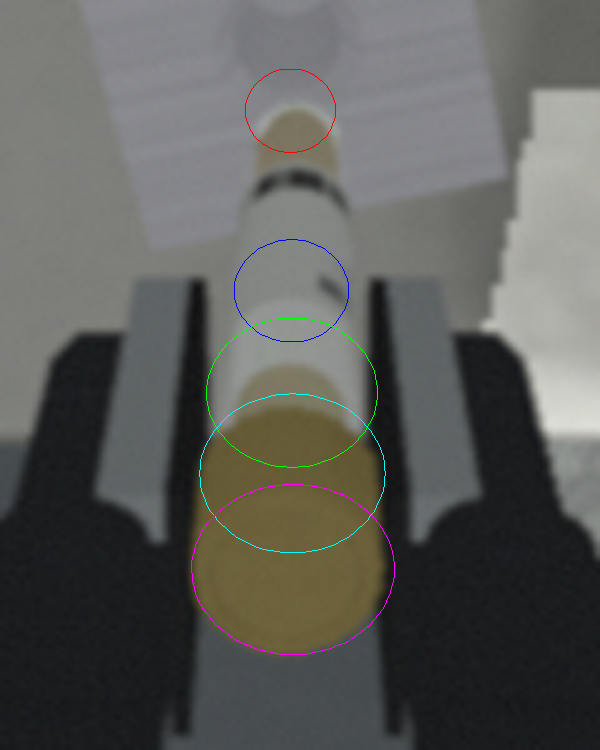

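>>> step_arm(
  deltas=[
    [[0.18,-0.04,0.5,0,1],[0.18,-0.04,0.5,0,1],[0,0,0.5,0,1],[0,0,0,0,1],[0,0,0,0,1],[0,0,0,0,1],[0,0,0,0,1],[0,0,0,0,1],[0,0,0,0,1],[0,0,0,0,1]],
  ],
)

```text
clock: 9.8
position: [489.6, -56.7, 121.3]
tool_rot: [[1.0, 0.001, -0.0], [0.001, -1.0, 0.0], [-0.0, -0.0, -1.0]]
ft_force: [0.2, -0.6, -0.2]
finger_gap: 15.2
```

Run:
```python
from h import *
import pickle
m=eyes.camera_model("wrist"); im=eyes.read_camera("wrist"); cv2.imwrite("pics/w4.png",im); pickle.dump(m,open("w4.pkl","wb"))
p=env.observe()['position'];print(p)
box=(200,160,320,280);f=6
a=cv2.resize(im[box[1]:box[3],box[0]:box[2]],None,fx=f,fy=f,interpolation=cv2.INTER_CUBIC)
t=np.linspace(0,2*np.pi,90)
fz=p[2]-70.4
def ring(c,r,col):
    q=np.array([(proj(m,np.array(c)+[r*np.cos(x),r*np.sin(x),0])-box[:2])*f for x in t]).round().astype(int); cv2.polylines(a,[q],True,col,1)
ring([486,-57.7,46],11,(0,255,0)); ring([486,-57.7,43],8,(0,255,0))
ring([486-0.9,-57.9,fz+6],6,(0,0,255))
cv2.imwrite("pics/o4.png",a)
```

```text
[489.60945614 -56.69934739 121.30261684]
```

View pics/o4.png

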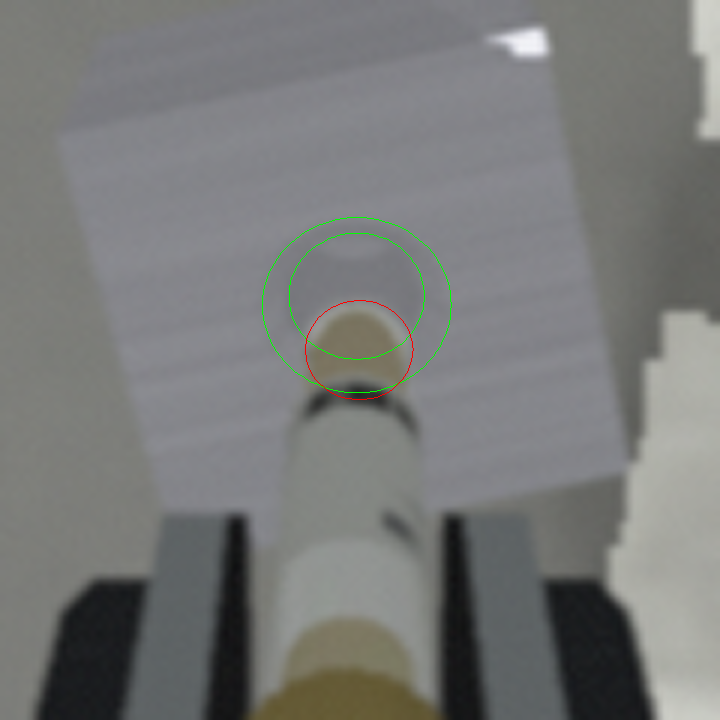

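>>> step_arm(
  deltas=[
    [[0.05,0,0.5,0,1],[0,0,0.5,0,1],[0,0,0.5,0,1],[0,0,0.5,0,1],[0,0,0.5,0,1],[0,0,0.5,0,1],[0,0,0.5,0,1],[0,0,0.5,0,1],[0,0,0,0,1],[0,0,0,0,1]],
  ],
)

```text
clock: 11.1
position: [490.1, -56.7, 81.4]
tool_rot: [[1.0, 0.001, 0.0], [0.001, -1.0, 0.0], [0.0, -0.0, -1.0]]
ft_force: [0.4, -0.4, 0.4]
finger_gap: 15.4
```

Run:
```python
from h import *
o=env.observe();print(o['position'],o['ft_force'],o['wrist_torque'],o['finger_gap'])
crop(eyes.read_camera("wrist"),(190,140,330,300),5,"w5.png")
```

```text
[490.14690353 -56.69544274  81.38281029] [ 0.39697039 -0.44682931  0.39474638] [ 0.03950973  0.01430931 -0.04062984] 15.37534139893186
```

View pics/w5.png

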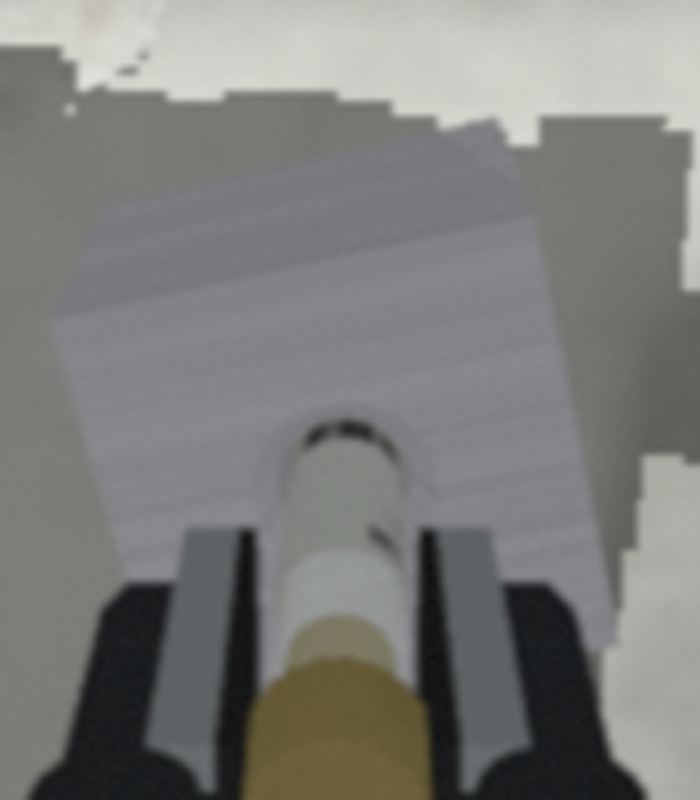

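>>> step_arm(
  deltas=[
    [[0,0,0.1,0,1],[0,0,0.1,0,1],[0,0,0.1,0,1],[0,0,0.1,0,1],[0,0,0,0,1],[0,0,0,0,1],[0,0,0,0,1],[0,0,0,0,1],[0,0,0,0,1],[0,0,0,0,1]],
  ],
)

```text
clock: 12.4
position: [490.5, -56.7, 77.7]
tool_rot: [[1.0, 0.001, 0.001], [0.001, -1.0, 0.0], [0.001, -0.0, -1.0]]
ft_force: [0.2, -0.2, 11.5]
finger_gap: 15.0
```

>>> step_arm(
  deltas=[
    [[0,0,0,0,0],[0,0,0,0,0],[0,0,0,0,0],[0,0,0,0,0],[0,0,-2,0,0],[0,0,-3,0,0],[0,0,-3,0,0],[0,0,-3,0,0],[0,0,-1,0,0],[0,0,0,0,0]],
  ],
)

```text
clock: 13.65
position: [490.2, -56.7, 197.2]
tool_rot: [[1.0, 0.001, 0.0], [0.001, -1.0, 0.0], [0.0, -0.0, -1.0]]
ft_force: [-0.3, 0.4, -1.0]
finger_gap: 85.6
```

Run:
```python
from h import *
import pickle
o=env.observe();print(o['position'],o['ft_force'],o['finger_gap'],o['joint_positions'])
m=eyes.camera_model("wrist");im=eyes.read_camera("wrist"); cv2.imwrite("pics/w6.png",im); pickle.dump(m,open("w6.pkl","wb"))
t=np.linspace(0,2*np.pi,90); f=1.5
a=cv2.resize(im,None,fx=f,fy=f)
def ring(c,r,col):
    q=np.array([proj(m,np.array(c)+[r*np.cos(x),r*np.sin(x),0])*f for x in t]).round().astype(int); cv2.polylines(a,[q],True,col,1)
ring([486,-57.7,110],8,(255,0,255)); ring([486,-57.7,46],11,(0,255,0))
cv2.imwrite("pics/o6.png",a)
s=eyes.read_camera("scene"); crop(s,(230,150,350,240),6,"s6.png")
```

```text
[490.17996248 -56.68720731 197.24633294] [-0.31081979  0.36549813 -0.96125364] 85.56723908314292 [ 0.01299433  0.63907649  0.06576238  1.82531114 -0.06266053  0.67879886
 -1.45538167]
```

View pics/o6.png

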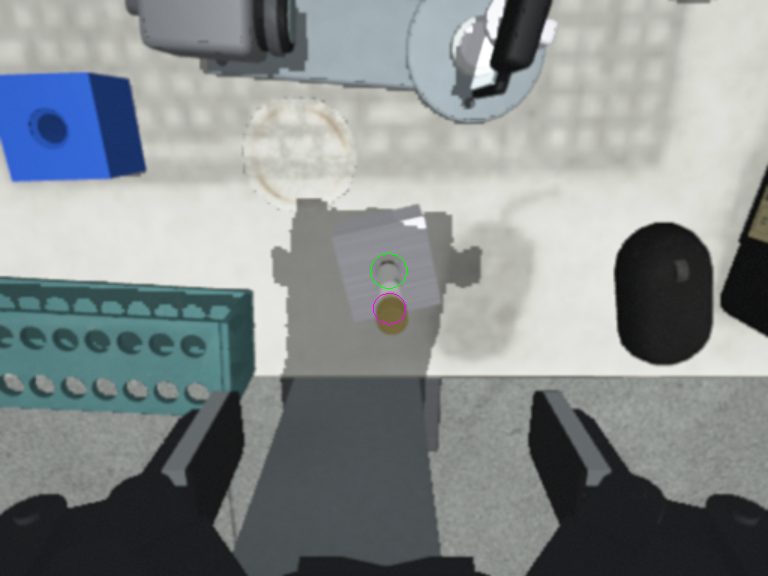

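View pics/s6.png

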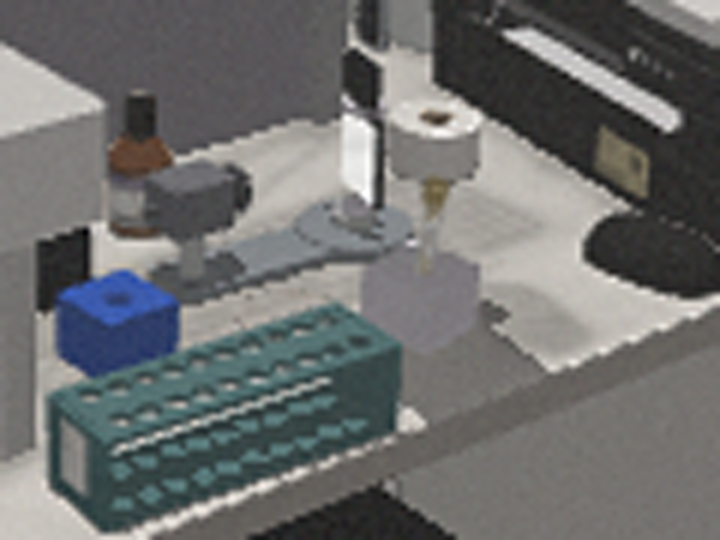

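Run:
```python
from h import *
import pickle
from scipy.optimize import least_squares
m=pickle.load(open("w6.pkl","rb")); ms=eyes.camera_model("scene"); mt=eyes.camera_model("top")
im=cv2.imread("pics/w6.png"); crop(im,(210,140,310,250),6,"w6c.png")
print("scene captop if upright",(proj(ms,[486,-57.7,110])-[230,150])*6,"lean5",(proj(ms,[481,-58.7,110])-[230,150])*6,"high13",(proj(ms,[486,-57.7,123])-[230,150])*6, "rim",(proj(ms,[486,-57.7,46])-[230,150])*6)
# well corners in scene
for c in [(507.4,-24),(518.7,-78),(464.4,-91.3),(452.7,-37)]: print((proj(ms,[*c,46])-[230,150])*6)
t=eyes.read_camera("top"); crop(t,(270,170,320,230),10,"t6.png")
P=lambda q:(proj(mt,q)-[270,170])*10
print("top",P([486,-57.7,110]),P([481,-58.7,110]),P([486,-57.7,46]))
print("labels/stand ok")
```

```text
scene captop if upright [425.61171678 170.97925406] lean5 [431.96210593 173.28423817] high13 [426.70719395 152.70741638] rim [420.3194053  259.05858676]
[360.12859658 260.70526082]
[410.36947176 232.83735887]
[480.36545778 257.5712168 ]
[430.84401231 286.89542175]
top [223.26094343 417.09193381] [226.14041509 429.75455346] [203.82580002 431.72688329]
labels/stand ok
```

View pics/w6c.png

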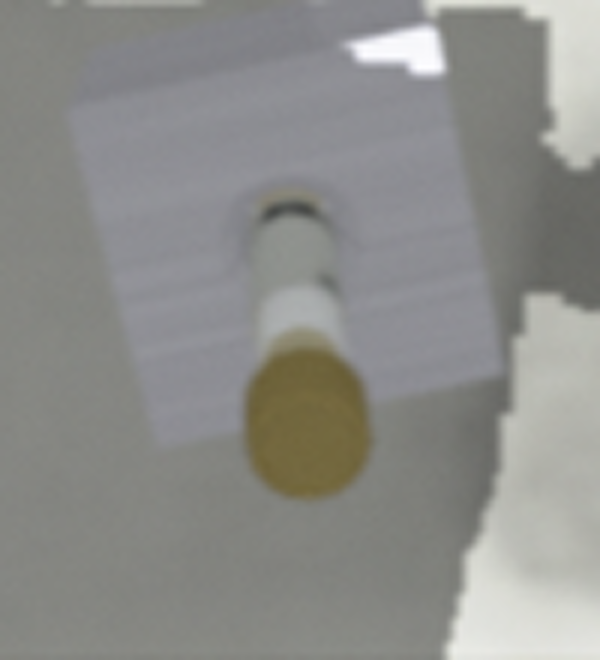

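View pics/t6.png

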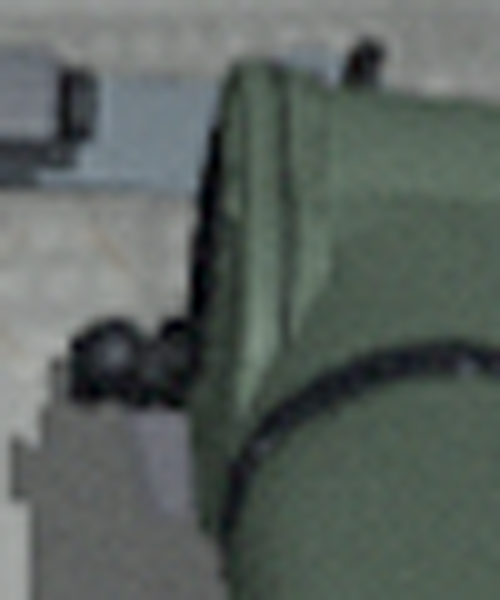

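>>> step_arm(
  deltas=[
    [[2.47,1.06,0,0,0],[2.47,1.05,0,0,0],[2.47,1.06,0,0,0],[2.47,1.05,0,0,0],[2.47,1.06,0,0,0],[0,0,0,0.12,0],[0,0,0,0.117,0],[0,0,0,0,0],[0,0,0,0,0],[0,0,0,0,0]],
  ],
)

```text
clock: 15.05
position: [613.6, -109.5, 197.1]
tool_rot: [[0.973, -0.233, -0.0], [-0.233, -0.973, 0.0], [-0.0, -0.0, -1.0]]
ft_force: [-0.7, 0.6, -0.1]
finger_gap: 85.3
```

Run:
```python
from h import *
import pickle
o=env.observe();print(o['position'],o['tool_rot'].round(3),o['joint_positions'])
m=eyes.camera_model("wrist");im=eyes.read_camera("wrist"); cv2.imwrite("pics/w7.png",im); pickle.dump(m,open("w7.pkl","wb"))
f=1.5
a=cv2.resize(im,None,fx=f,fy=f)
def poly(q,col): cv2.polylines(a,[np.array([proj(m,x)*f for x in q]).round().astype(int)],True,col,1)
c=np.array([613.7,-109.5]); th=np.radians(76.4); ex=np.array([np.cos(th),np.sin(th)]); ey=np.array([-ex[1],ex[0]])
for z in (138,106): poly([[*(c+sx*6*ex+sy*21*ey),z] for sx,sy in [(1,1),(1,-1),(-1,-1),(-1,1)]],(0,0,255))
cv2.imwrite("pics/o7.png",a)
```

```text
[ 613.57196186 -109.4685486   197.11021376] [[ 0.973 -0.233 -0.   ]
 [-0.233 -0.973  0.   ]
 [-0.    -0.    -1.   ]] [ 0.06564134  0.82749399  0.13243182  1.34123635 -0.11744908  0.98078701
 -1.58441928]
```

View pics/o7.png

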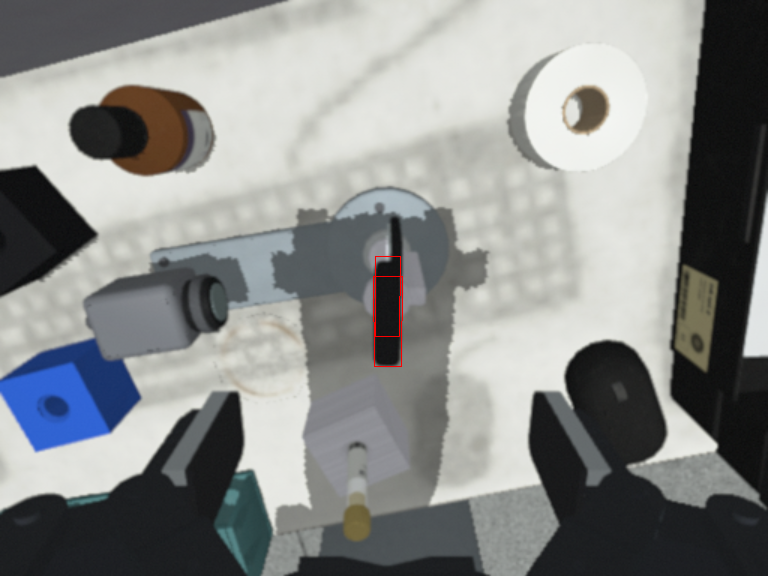

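>>> step_arm(
  deltas=[
    [[0,0,2,0,0],[0,0,2,0,0],[0,0,2,0,0],[0,0,2,0,0],[0,0,0.7,0,0],[0,0,0,0,1],[0,0,0,0,1],[0,0,0,0,1],[0,0,0,0,1],[0,0,0,0,1]],
  ],
  newtons=50,
)

```text
clock: 16.35
position: [613.7, -109.9, 110.7]
tool_rot: [[0.972, -0.234, 0.0], [-0.234, -0.972, -0.001], [0.001, 0.0, -1.0]]
ft_force: [-2.5, -1.3, 6.3]
finger_gap: 11.3
```

Run:
```python
from h import *
o=env.observe();print(o['position'],o['finger_gap'],o['ft_force'],o['wrist_torque'])
im=eyes.read_camera("wrist");crop(im,(0,0,512,384),1.4,"w8.png")
```

```text
[ 613.74104208 -109.86738876  110.74373691] 11.308322436427119 [-2.45715717 -1.26614199  6.34912329] [-0.36582185  0.35304223 -0.02249278]
```

View pics/w8.png

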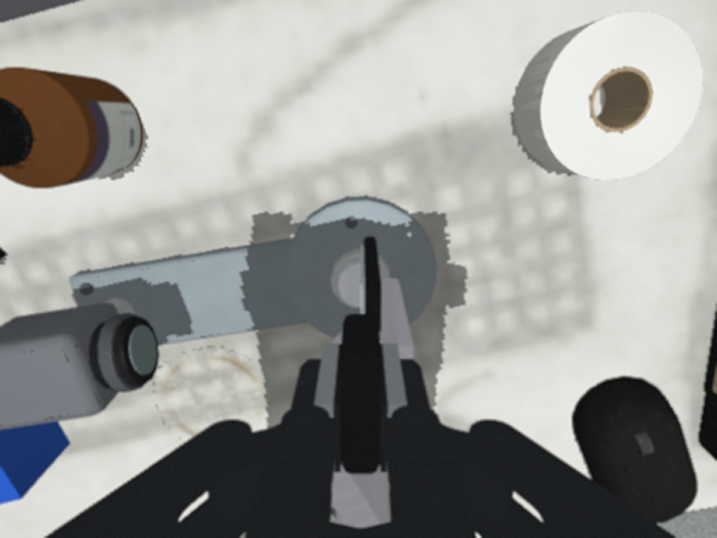

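>>> step_arm(
  deltas=[
    [[0,0,0,-0.1,1],[0,0,0,-0.1,1],[0,0,0,-0.1,1],[0,0,0,-0.1,1],[0,0,0,-0.1,1],[0,0,0,-0.1,1],[0,0,0,-0.1,1],[0,0,0,-0.1,1],[0,0,0,0,1],[0,0,0,0,1]],
  ],
)

```text
clock: 17.65
position: [613.6, -108.9, 110.7]
tool_rot: [[0.845, 0.535, -0.0], [0.535, -0.845, 0.001], [0.0, -0.001, -1.0]]
ft_force: [-4.1, 2.1, 7.9]
finger_gap: 11.1
```

Run:
```python
from h import *
import pickle
o=env.observe();R=o['tool_rot'];print(o['position'],np.degrees(np.arctan2(R[1,0],R[0,0])),o['finger_gap'],o['ft_force'],o['wrist_torque'])
m=eyes.camera_model("wrist");im=eyes.read_camera("wrist");cv2.imwrite("pics/w9.png",im);pickle.dump(m,open("w9.pkl","wb"))
crop(im,(0,0,512,384),1.5,"w9b.png")
crop(eyes.read_camera("scene"),(230,130,370,240),5,"s9.png")
```

```text
[ 613.57842783 -108.93576436  110.72544943] 32.31236219253829 11.063772212269976 [-4.09724866  2.05465853  7.92705205] [ 0.62047978  0.76289563 -0.0056467 ]
```

View pics/w9b.png

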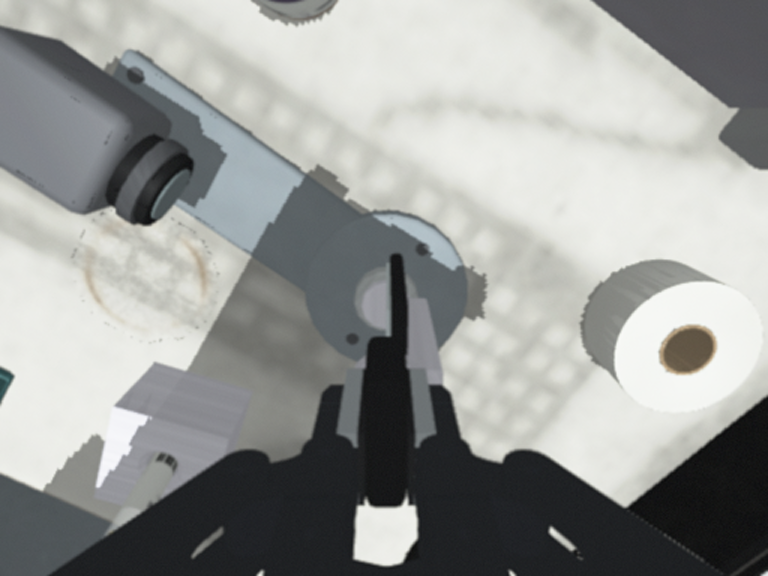

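View pics/s9.png

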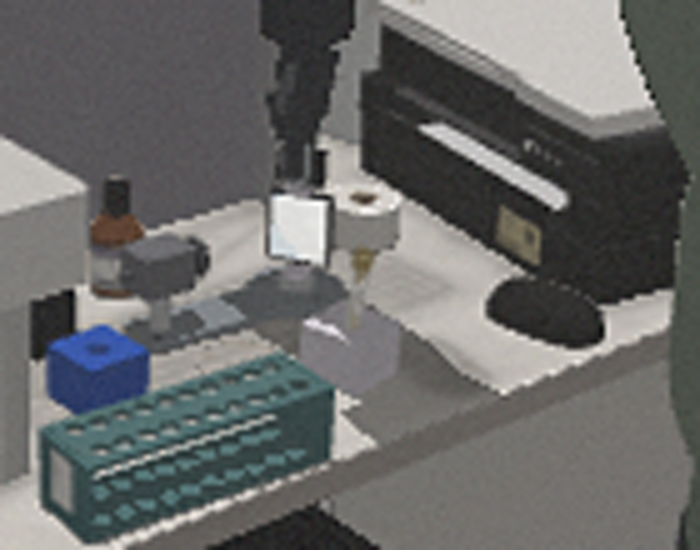

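Run:
```python
from h import *
import pickle
m6=pickle.load(open("w6.pkl","rb"));m9=pickle.load(open("w9.pkl","rb"));m7=pickle.load(open("w7.pkl","rb"))
cap=onz(m6,210+308/6,140+436/6,110); print("cap",cap)
cap7=onz(m7,357/1.5,522/1.5,110);print("cap from w7",cap7)
lens=onz(m9,173/1.5,196/1.5,65); print("lens",lens)
lens7=onz(m7,216/1.5,301/1.5,65); print("lens7",lens7)
ax=np.array([613.7,-109.3]); 
hole=np.array([486,-57.7])
for t in (cap[:2],hole,(hole*.6+cap[:2]*.4)):
  for L in (lens,lens7):
    a=np.degrees(np.arctan2(*(L[:2]-ax)[::-1])); b=np.degrees(np.arctan2(*(t-ax)[::-1])); print(a.round(1),b.round(1),"face",((a+b)/2).round(2),"toolx",((a+b)/2-90).round(2), np.linalg.norm(L[:2]-ax))
```

```text
cap [480.44264739 -59.18984893 110.        ]
cap from w7 [486.07272222 -61.21252503 110.        ]
lens [619.28220237 -11.54519101  65.        ]
lens7 [620.23819442  -8.88702621  65.        ]
86.7 159.4 face 123.06 toolx 33.06 97.9140626419151
86.3 159.4 face 122.83 toolx 32.83 100.62560952029753
86.7 158.0 face 122.36 toolx 32.36 97.9140626419151
86.3 158.0 face 122.14 toolx 32.14 100.62560952029753
86.7 158.6 face 122.65 toolx 32.65 97.9140626419151
86.3 158.6 face 122.42 toolx 32.42 100.62560952029753
```

Run:
```python
from h import *
import pickle
m6=pickle.load(open("w6.pkl","rb"));m7=pickle.load(open("w7.pkl","rb"))
crop(cv2.imread("pics/w7.png"),(200,280,280,370),8,"w7c.png")
crop(cv2.imread("pics/w9.png"),(50,270,140,370),7,"w9c.png")
a=(m6['position'],ray(m6,210+308/6,140+436/6)); b=(m7['position'],ray(m7,357/1.5,526/1.5))
A=np.c_[a[1],-b[1]]; s=np.linalg.lstsq(A,b[0]-a[0],rcond=None)[0]; print(a[0]+a[1]*s[0],b[0]+b[1]*s[1])
im=eyes.read_camera("top");crop(im,(220,150,350,240),6,"t9.png")
```

```text
[478.36954683 -59.25555733 104.93668507] [478.54293917 -58.96717585 104.86194967]
```

View pics/w7c.png

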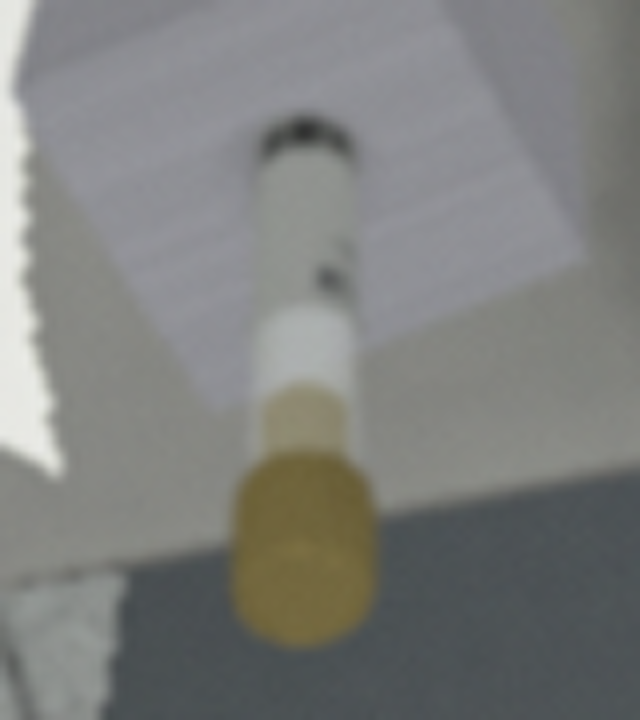

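View pics/t9.png

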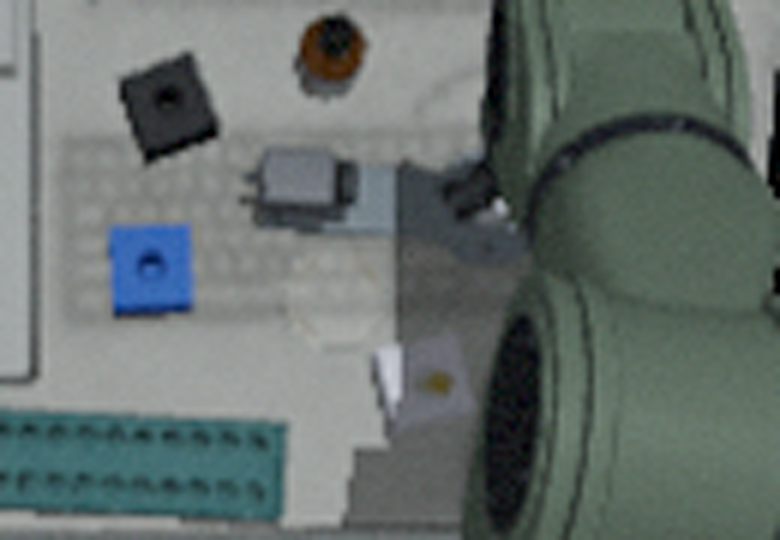

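>>> step_arm(
  deltas=[
    [[0,0,0,-0.006,1],[0,0,0,0,1],[0,0,0,0,1],[0,0,0,0,1],[0,0,0,0,1],[0,0,0,0,1],[0,0,0,0,1],[0,0,0,0,1],[0,0,0,0,1],[0,0,0,0,1]],
  ],
)

```text
clock: 19.05
position: [613.6, -108.9, 110.7]
tool_rot: [[0.842, 0.54, -0.0], [0.54, -0.842, 0.001], [0.0, -0.001, -1.0]]
ft_force: [-4.0, 2.2, 7.8]
finger_gap: 11.4
```

Run:
```python
from h import *
o=env.observe();R=o['tool_rot'];print(o['position'],np.degrees(np.arctan2(R[1,0],R[0,0])),o['finger_gap'],o['ft_force'],np.abs(o['qvel']).max())
print(env.finish_job())
```

```text
[ 613.59964084 -108.90164189  110.74024733] 32.66062813304439 11.386183458893901 [-3.98491451  2.16791405  7.81589439] 0.0020668728506562936
the job is handed in; nothing more can be done
None
```

The tube is in the light metal well and released, and I handed the job in with the gripper still holding the mirror turned about 0.80 rad from parked. The clock stood at about 19 s of the 58 s allowed.

- **Tube:** On the last millimetres of lowering, the wrist felt 11.5 N upward at the height where the foot should meet the floor of the hole. Two wrist pictures put the cap top at about 105 mm, where a fully home tube gives 110 mm. That agrees within the measuring error, with no sign of the tube standing proud. It does lean about 4° towards the robot, within the play of the hole.
- **Mirror:** The gripper angle was 32.7°, against 32.4 to 32.8° worked out from the lens, the mirror axis and the leaning tube. The pictures after the turn show the knob bar still square in the jaws. I could not see the bench camera's own view, so the aim is worked out from geometry rather than observed.
- **Bench:** I saw no sign that anything else had moved, though the arm hides part of the last top picture. The black and blue look-alike wells were not touched.
- **Disagreements:** The tube's yellow cap looked shorter in the pictures than the 26 mm described. The scene camera was about 1.5 pixels off from the wrist camera.

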